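Close and lock the coolant cap of a battery module

ROBOT

A 7-joint arm with a two-finger parallel gripper is mounted at the origin on the work surface. World frame = base frame: x ahead of the robot, y to its left, z up, the work surface at z = 0. Lengths are in mm, angles in rad, forces in N, time in s.
With the tool pointing down it reaches from about 400 to 850 mm from the base axis. Payload 10.4 kg.
Tool frame: the origin (TCP) lies at the very end of the fingers, on their centre line; the grasp point (between the pads) lies 19 mm behind it; z points along the fingers, y is the line along which they close (so a half turn about z gives the same grasp; the last joint's range is limited). The gripper opens to 85 mm and grips with 20 to 120 N. Pads are 22 mm wide; open, the fingers measure 114 mm over their backs; the gripper's body (76 mm by 85 mm) begins 54 mm behind the grasp point. The pads swing forward as they close: fully open they stand 13 mm farther back than shut.
Start: joints at [-1.349, 0.332, -0.065, 1.46, 0.022, 1.35, -0.088], TCP at [151.462, 606.391, 231.338] pointing down, gripper open.
Joint ranges: [-2.6, 2.6], [-0.5, 2.12], [-1.47, 1.34], [0.16, 2.42], [-1.27, 4.41], [0.06, 2.06], [-2.6, 2.6]. Speed limits (rad/s): [2.22, 2.22, 2.79, 2.79, 3.14, 3.14, 3.14].

INTERFACE

Orientations are given as a rotation vector (axis times angle).
In Python, from bench import robot gives the robot as it stands. The module is installed in compiled form; this text tells all that it offers.
- The arm moves only by the tool apply_moves, never from a script. Its argument "increments" is text: rows parted by semicolons, each of 7 numbers parted by spaces: the shift along the tool's x, y, z in units of 30 mm (1.0 is 30 mm), then the turn, a rotation vector about the tool's x, y, z in units of 5 degrees (1.0 is 5 degrees), then the finger opening in mm, from 0 to 85.4. A call has 1 to 10 rows; each row is the pose to reach, as a shift and turn from the pose commanded when the call began, along the tool's axes at that moment; what a row does not reach only later rows make up. A row lasts 1/8 s, in which the tool goes at most 62.5 mm and 10.7 degrees, less where a joint would pass 70% of its speed; a pose out of reach is approached as far as the arm can. A call with a gripper value outside its range is refused whole. The fingers move at their own pace and stop on an object; "squeeze" is the grip in N (left out, the last holds). Time passes only in rows, so rows that repeat a pose let the fingers close. It gives the time, the measured TCP pose, the force, the opening and the grip force at its end, in the units of the state.
- robot.sense(): the state, without advancing time (a new reading comes with each control period).
- robot.get_image(name): name is "scene" or "top" or "wrist"; returns (picture, depth): 420x560x3 uint8, red, green, blue; 420x560 float32, mm along the optical axis (not along the pixel's ray), 0 where there is no reading.
- robot.camera_model(name): a dict with "fx", "fy", "cx", "cy" (pixels), "rvec" (rotation vector, rad) and "tvec" (3), from world to camera coordinates, as OpenCV has them. Camera axes: x right, y down, z forward; pixel columns grow to the right and rows downward; lengths in mm; the calibration is good to about 2 mm. A picture is of the moment at which its call begins: read the wrist's pose just before it. camera_model takes no time and is no camera call; for the wrist camera it gives the pose at the moment of the call.
- robot.close_job(): hands the job in; it is judged then, once.
Trained networks look in the newest picture that a camera, given by its name, has taken for a name from the list of things; names that differ only in an ending like _2 or _b are one class to them, and where a whole thing is asked for, a point or a joint stands for the part that bears it (a point fixed in the world has none). Each returns a list of dicts, best first, with "score" (0 to 1); they miss things now and then, are a little off and sometimes report something else, mostly with a low value. They report only what shows in the picture. A call takes as long as a camera call.
- robot.boxes_of(camera, thing): "at" ([x, y, z] in mm, in world coordinates, good to about 4 mm: the middle of the surface that is visible of it).
- robot.trace(camera, thing): "mask" (420x560 bool, what is visible of it).
- robot.spot_point(camera, thing): "at" ([x, y, z] in mm, in world coordinates, good to about 4 mm: a listed point, or the origin of a listed thing).
The state is a dict: "clock": time; "joints": joint angles; "joint_velocities": joint speeds; "joint_efforts": joint torques, N m; "position": TCP position; "ee_rot": TCP orientation; "ft_force": force on the tool from outside, world axes, zero at the start; "torque": the same for the moment, N m; "width": finger opening in mm; "finger_force": force on a finger pad.
Only numpy, scipy, OpenCV 4.12 (cv2) and the standard library are available. Lean on these libraries where they do the work, as an engineer would, in place of code of your own. Each camera call takes 0.05 s, during which the arm holds its last target. There are 200 camera calls.

TASK

The black screw cap on the battery module's coolant port is only resting on top of its threads. Without lifting it off, turn it backward (counter-clockwise) until it drops into the thread starts, then turn it forward (clockwise) until it is fully home. Then slide the steel bolt all the way over the cap's rim so that it cannot come off, let go, and leave the other things on the bench alone.

Things in the scene. Friction and masses are not known exactly. Their poses are not given: they have to be found in the camera images.
- port (a point): Coolant port of the battery module: on the vertical axis of its round aluminium neck, level with the module's deck, 100 mm above the bench. The module is a fixed aluminium box 150 mm (x) by 324 mm (y) by 100 mm high with metal busbars on the deck; frame: module's axes, z up. Wing angles below are the wing's long direction (cap x), counter-clockwise from this x.
- neck_top (a point): Centre of the neck's top, 47.5 mm above port, same axes. Neck 52 mm across (64 over its threads), three equal threads, level crests with a stop at each tail: a cap resting on the crests jams if turned clockwise. Turned counter-clockwise 15 to 70 degrees it falls 8.5 mm into the starts, wing at about +77 degrees (stop at +90). Clockwise from there it runs down 5 mm to a stop: home, wing at about 0.
- cap_mid (a point): Loose black plastic screw cap, 0.16 kg, 92 mm across its bottom rim (5 mm thick), 74 mm across its body, 79 mm high; this point on its axis, 39.5 mm above its underside. z up, x along the wing. Turns easily and sinks by its own weight if held loosely or pressed lightly. Height of this point above port: 59 mm resting on the crests, 50.5 mm in the thread starts, 45.5 mm home.
- cap_wing (a point): Centre of the upright wing grip on the cap's flat top disc: 64 mm long (cap x), 14 mm thick (cap y), 30 mm high, so it reaches 15 mm above and below this point; 24.5 mm above cap_mid, same axes. A pale metal strip runs along its upper edge.
- bolt (a joint): Flat steel bolt on the deck beside the cap, slide in m: 0 to 0.006 = drawn back (at the start), 0.024 = fully closed, against a stop, nose 7 mm over the cap's bottom rim. It slides along the module's -y, towards the port's axis, with about 2 N of friction, and stays where it is left. The cap's rim blocks it unless the cap is home.
- bolt_tab (a point): Centre of the bolt's upright tab: steel plate 10 mm thick (along the slide, module's y), 34 mm wide (module's x), 34 mm high; 39 mm above the deck, same axes as the module. The bolt's flat top is 17 mm below this point. It stands 105 mm from the port's axis, along the module's +y, with the bolt at 0, and 81 mm with it closed.
- meter_mid (a point): Bystander: yellow hand multimeter lying flat, 190 x 90 x 34 mm; its centre.
- can_mid (a point): Bystander: metal can standing upright, 72 mm across, 130 mm high; its centre.
- driver_grip (a point): Bystander: red-handled screwdriver lying on the bench, 190 mm long; the middle of its handle.

How it is judged:
By the outcome, as a careful person would: the job done as asked, in the order asked, and still so for the second after the job is handed in, with the robot touching nothing.
It also fails if it takes over 58 s, if anything falls off the work surface, if the arm or the gripper's body presses on something with over 40 N, if the wrist force passes 120 N, or if a joint passes its speed limit or range.

## Working session

There is one attempt and no reset: what is moved stays moved. The work goes in short steps, Python scripts to look and compute and a tool call to move; the robot and the scene stay as the last step left them, time stands still between calls to the robot, and variables do not carry over. Pictures are saved under pics/ and viewed, at most 10 in all, crops included, and the job is handed in when it is done.

Besides the shell and the picture viewer there is one more tool, called after "Call:" as name(argument=value, ...) on one line, values as JSON. apply_moves: Moves the arm, as the interface text tells. Its arguments: {"type":"object","properties":{"increments":{"type":"string"},"squeeze":{"type":"number"}},"required":["increments"]}

```bash
mkdir -p pics; cat > h.py <<'E'
import numpy as np,cv2
from bench import robot
from scipy.spatial.transform import Rotation as R
def cam(n):
    m=robot.camera_model(n);K=np.array([[m['fx'],0,m['cx']],[0,m['fy'],m['cy']],[0,0,1]])
    return K,R.from_rotvec(np.ravel(m['rvec'])).as_matrix(),np.ravel(m['tvec'])
def cloud(n,d):
    K,Rm,t=cam(n);v,u=np.indices(d.shape)
    p=np.stack([(u-K[0,2])/K[0,0]*d,(v-K[1,2])/K[1,1]*d,d],-1)
    return (p-t)@Rm
def save(n,img): cv2.imwrite('pics/'+n,img[:,:,::-1])
E
python3 - <<'E'
from h import *
np.set_printoptions(precision=1,suppress=True)
s=robot.sense();print(s['position'],R.from_rotvec(s['ee_rot']).as_matrix(),s['width'],s['clock'])
ims=[]
for n in ['scene','top']:
    im,d=robot.get_image(n);ims.append(im);np.save(n+'.npy',d)
    for th in ['port','cap_mid','cap_wing','bolt_tab','meter_mid','can_mid','driver_grip']:
        r=robot.spot_point(n,th)
        print(n,th,[(np.array(x['at']),round(x['score'],2)) for x in r[:2]])
    save(n+'0.png',im)
E
```

```text
[151.4 606.  230.5] [[-1.   0.2 -0. ]
 [ 0.2  1.  -0. ]
 [-0.  -0.  -1. ]] 85.45032619579649 0.0
scene port [(array([565.9, -42.5,  96.6]), 0.7)]
scene cap_mid []
scene cap_wing []
scene bolt_tab [(array([603.1,  53.9, 136.6]), 0.74)]
scene meter_mid [(array([ 512.6, -406.3,   14. ]), 0.57)]
scene can_mid [(array([389.7, 454.3,  63.5]), 0.66)]
scene driver_grip [(array([526.3, 394.6,  19.3]), 0.89)]
top port []
top cap_mid [(array([569. , -44.9, 159.6]), 0.74)]
top cap_wing []
top bolt_tab [(array([601.6,  55.1, 144.9]), 0.59), (array([529.6, 397.2,  12.2]), 0.37)]
top meter_mid [(array([ 518.3, -408.3,   17.7]), 0.59)]
top can_mid [(array([390.4, 449.7,  64. ]), 0.55)]
top driver_grip [(array([533.4, 396.3,  12.2]), 0.86)]
```

View pics/scene0.png

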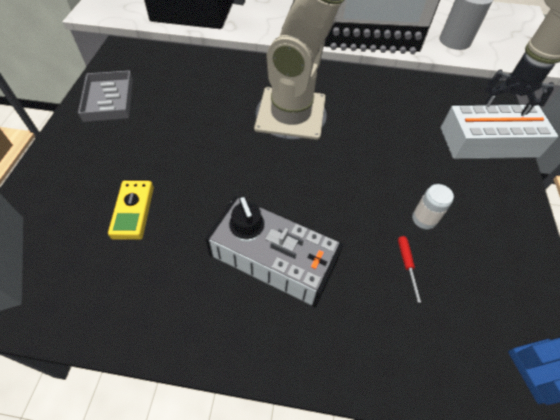

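View pics/top0.png

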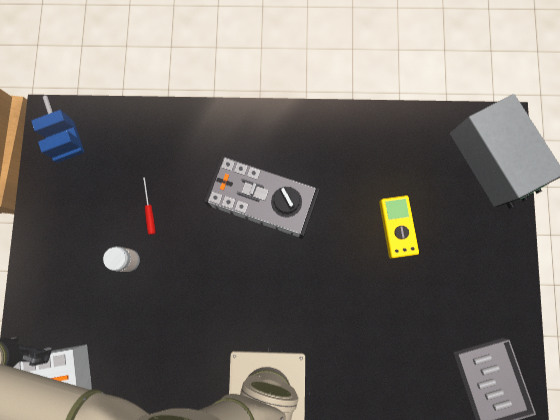

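```bash
python3 - <<'E'
from h import *
np.set_printoptions(precision=1,suppress=True)
for n in ['scene','top']:
    d=np.load(n+'.npy');P=cloud(n,d);ok=d>0
    near=ok&(np.hypot(P[...,0]-568,P[...,1]+44)<60)
    Q=P[near]
    for a,b in [(183,212),(165,178),(110,130)]:
        q=Q[(Q[:,2]>a)&(Q[:,2]<b)]
        if len(q)>5:
            r=cv2.minAreaRect(q[:,:2].astype(np.float32));print(n,a,b,len(q),r,q.mean(0))
    # module deck box
    q=P[ok&(abs(P[...,2]-100)<4)&(abs(P[...,0]-568)<220)&(abs(P[...,1]+44)<260)]
    r=cv2.minAreaRect(q[:,:2].astype(np.float32));print(n,'deck',len(q),r)
    q=P[ok&(P[...,2]>130)&(P[...,2]<160)&(np.hypot(P[...,0]-602,P[...,1]-54)<35)]
    if len(q)>5: print(n,'tab',len(q),cv2.minAreaRect(q[:,:2].astype(np.float32)),q.max(0))
E
```

```text
scene 183 212 164 ((568.972900390625, -45.21329879760742), (65.88182830810547, 14.259298324584961), 29.959674835205078) [573.  -43.7 197.7]
scene 165 178 451 ((569.3768310546875, -44.63688278198242), (73.39342498779297, 69.61810302734375), 12.306715965270996) [572.8 -44.7 169.5]
scene 110 130 227 ((580.6959838867188, -40.95635986328125), (65.66217041015625, 91.06275177001953), 18.2779598236084) [591.2 -39.1 125.5]
scene deck 3784 ((592.9500122070312, 31.089614868164062), (324.0486145019531, 154.66920471191406), 72.10433959960938)
scene tab 91 ((601.56787109375, 54.65101623535156), (9.671626091003418, 35.37196350097656), 71.3749008178711) [619.1  63.4 159.2]
top 183 212 123 ((568.3372802734375, -46.50275802612305), (63.988548278808594, 14.886083602905273), 29.743494033813477) [566.9 -46.3 198. ]
top 165 178 355 ((567.1510620117188, -46.66765594482422), (72.48844146728516, 72.06806945800781), 1.412949562072754) [566.8 -46.1 168.8]
top 110 130 168 ((561.9107055664062, -44.76170349121094), (90.5514907836914, 76.99813079833984), 76.88574981689453) [549.7 -44.2 124.2]
top deck 3013 ((592.5462036132812, 29.879074096679688), (323.70599365234375, 153.18084716796875), 72.19125366210938)
top tab 52 ((599.6046142578125, 53.09215545654297), (9.85035228729248, 33.27666473388672), 72.86117553710938) [616.4  60.6 159.1]
```

The scene picture shows the module in the centre, with the cap at about (246,212) and the bolt tab at about (285,240). The top picture shows the cap at (287,201), and the bystanders are well clear of it. Measured values: port about (568.5,-46), module y axis at 72.1°, wing at +47.7° to the module (29.8° in world), bolt at 0. The heights match those given.

```bash
cat >> h.py <<'E'
def go(pos,yaw):
    """units needed to bring TCP to pos, pointing down, tool y at world angle yaw(deg)"""
    s=robot.sense();M=R.from_rotvec(s['ee_rot']).as_matrix()
    a=np.radians(yaw);y=np.array([np.cos(a),np.sin(a),0]);z=np.array([0,0,-1.]);T=np.stack([np.cross(y,z),y,z],1)
    print('shift',np.round(M.T@(np.array(pos)-s['position'])/30,2),'turn',np.round(np.degrees(R.from_matrix(M.T@T).as_rotvec())/5,2),'yaw now',np.degrees(np.arctan2(M[1,1],M[0,1])).round(1),'pos',s['position'].round(1),'t',s['clock'],'j',np.round(s['joints'],2))
E
python3 - <<'E'
from h import *
go([440,300,290],20);go([568.5,-46,290],-60.2)
E
```

```text
shift [-11.81  -7.58  -1.96] turn [ 0.   -0.   11.19] yaw now 76.0 pos [151.5 606.4 231.3] t 0.8 j [-1.35  0.33 -0.06  1.46  0.02  1.35 -0.09]
shift [-18.76 -17.73  -1.96] turn [ 0.   -0.   27.23] yaw now 76.0 pos [151.5 606.4 231.3] t 0.8 j [-1.35  0.33 -0.06  1.46  0.02  1.35 -0.09]
```

Call:
apply_moves(increments="-2 -1 -2 0 0 2 85;-4 -2.4 -2 0 0 4 85;-6 -3.7 -2 0 0 6 85;-8 -5 -2 0 0 8 85;-10 -6.3 -2 0 0 9.5 85;-11.8 -7.6 -2 0 0 11.2 85;-13 -9 -2 0 0 13.2 85;-14 -10.5 -2 0 0 15 85;-15 -12 -2 0 0 17 85;-16 -13.5 -2 0 0 19 85")

```text
clock: 2.05
position: [509.1, 122.3, 291.5]
ee_rot: [-2.563, -1.817, -0.001]
ft_force: [1.8, -0.0, -0.6]
width: 85.1
finger_force: 0.0
```

```bash
python3 - <<'E'
from h import *
go([568.5,-46,290],-60.2)
E
```

```text
shift [-4.64  3.73  0.05] turn [ 0.   -0.01  8.17] yaw now -19.3 pos [509.1 122.3 291.5] t 2.05 j [-0.78  0.07  0.49  1.66 -0.03  1.42 -0.63]
```

Call:
apply_moves(increments="-1.2 1 0 0 0 2 85;-2.4 2 0 0 0 4 85;-3.5 2.9 0 0 0 6 85;-4.64 3.73 0 0 0 8.17 85;-4.64 3.73 0 0 0 8.17 85;-4.64 3.73 0 0 0 8.17 85")

```text
clock: 2.8
position: [568.9, -43.3, 291.2]
ee_rot: [-3.033, -0.818, 0.0]
ft_force: [0.5, 1.6, 0.3]
width: 85.0
finger_force: 0.0
```

```bash
python3 - <<'E'
from h import *
np.set_printoptions(precision=1,suppress=True)
go([568.5,-46,290],-60.2)
n='wrist';im,d=robot.get_image(n);P=cloud(n,d);ok=d>0;save('w1.png',im)
Q=P[ok&(np.hypot(P[...,0]-568,P[...,1]+44)<60)]
for a,b in [(190,205),(165,178),(121,128)]:
    q=Q[(Q[:,2]>a)&(Q[:,2]<b)]
    if len(q)>5: print(a,len(q),cv2.minAreaRect(q[:,:2].astype(np.float32)),q.mean(0),np.percentile(q[:,2],[5,95]))
q=P[ok&(P[...,2]>150)&(P[...,2]<162)&(np.hypot(P[...,0]-602,P[...,1]-54)<35)]
if len(q)>5: print('tab',cv2.minAreaRect(q[:,:2].astype(np.float32)))
E
```

```text
shift [-0.1  0.1  0. ] turn [-0.  -0.   0.1] yaw now -59.8 pos [568.9 -43.3 291.2] t 2.8 j [-0.6  0.2  0.7  1.6 -0.1  1.4 -0.9]
190 1974 ((568.2093505859375, -46.90464782714844), (63.81404113769531, 13.936902046203613), 29.991762161254883) [569.7 -45.9 198.7] [196.8 200.1]
165 5673 ((568.5420532226562, -46.6138916015625), (72.47348022460938, 72.73095703125), 30.282012939453125) [570.  -45.6 168.6] [167.4 169.7]
121 1589 ((583.9535522460938, -35.620330810546875), (64.8337631225586, 91.87012481689453), 35.18669891357422) [590.7 -32.1 124.6] [123.3 125.9]
tab ((600.220947265625, 52.2152099609375), (10.357704162597656, 33.57005310058594), 72.30986785888672)
```

View pics/w1.png

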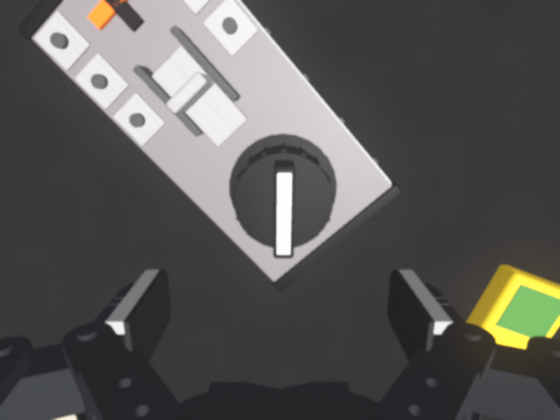

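The wrist picture shows the wing's strip centred at (284,212), square to the fingers. The axis is at (568.3,-46.8).

Call:
apply_moves(increments="0 0 0.8 0 0 0 50;0 0 1.6 0 0 0 50;0 0 2 0 0 0 50;0 0 2 0 0 0 50;0 0 2 0 0 0 50")

```text
clock: 3.48
position: [569.4, -43.7, 232.2]
ee_rot: [3.033, 0.817, 0.002]
ft_force: [0.1, -0.6, 0.0]
width: 50.1
finger_force: 0.0
```

```bash
python3 - <<'E'
from h import *
go([568.3,-46.8,174],-60)
E
```

```text
shift [-0.09  0.07  1.94] turn [ 0.   -0.01  0.03] yaw now -59.8 pos [569.4 -43.7 232.2] t 3.475 j [-0.58  0.24  0.68  1.64 -0.15  1.32 -0.92]
```

Call:
apply_moves(increments="-0.09 0.07 0.8 0 0 0 40;-0.09 0.07 1.5 0 0 0 30;-0.09 0.07 1.94 0 0 0 30;-0.09 0.07 1.94 0 0 0 20;-0.09 0.07 1.94 0 0 0 15.5;-0.09 0.07 1.94 0 0 0 15.5;-0.09 0.07 1.94 0 0 0 15.5", squeeze=20)

```text
clock: 4.35
position: [567.9, -47.0, 173.5]
ee_rot: [-3.034, -0.816, -0.001]
ft_force: [-0.3, -0.5, -0.3]
width: 15.4
finger_force: 0.0
```

```bash
python3 - <<'E'
from h import *
go([568.3,-46.8,174],-60);s=robot.sense();print(s['ft_force'],s['torque'],s['width'],s['finger_force'])
E
```

```text
shift [ 0.01 -0.   -0.02] turn [ 0.   -0.01  0.03] yaw now -59.9 pos [567.9 -47.  173.5] t 4.35 j [-0.56  0.28  0.67  1.72 -0.19  1.2  -0.89]
[-0.31161932 -0.5373236  -0.34573542] [-0.02961881 -0.01972008 -0.03525018] 15.38472609915741 0.0
```

Call:
apply_moves(increments="0 0 0 0 0 -1 15.5;0 0 0 0 0 -2 15.5;0 0 0 0 0 -3 15.5;0 0 0 0 0 -4 15.5;0 0 0 0 0 -5 15.5;0 0 0 0 0 -6 15.5;0 0 0 0 0 -7 15.5;0 0 0 0 0 -7 15.5;0 0 0 0 0 -7 15.5")

```text
clock: 5.48
position: [567.8, -47.1, 173.2]
ee_rot: [2.649, 1.688, 0.0]
ft_force: [-0.3, 0.2, -0.3]
width: 15.7
finger_force: 0.1
```

```bash
cat >> h.py <<'E'
def wing(n,out=None):
    im,d=robot.get_image(n);P=cloud(n,d);ok=d>0
    if out: save(out,im)
    Q=P[ok&(np.hypot(P[...,0]-568.3,P[...,1]+46.8)<45)]
    for a,b in [(116,126),(150,172)]:
        q=Q[(Q[:,2]>a)&(Q[:,2]<b)]
        if len(q)>9: print(n,a,len(q),'z',np.percentile(q[:,2],[10,50,90]).round(1))
E
python3 - <<'E'
from h import *
go([568.3,-46.8,174],-25);s=robot.sense();print(s['ft_force'],s['torque'],s['width'],s['finger_force'])
wing('wrist','w2.png');wing('scene')
E
```

```text
shift [ 0.02  0.01 -0.03] turn [ 0. -0.  0.] yaw now -25.0 pos [567.8 -47.1 173.2] t 5.475 j [-0.49  0.27  0.58  1.72 -0.16  1.2  -0.3 ]
[-0.31389328  0.20880867 -0.33445071] [0.00126304 0.01927829 0.03824131] 15.703722058712358 0.09389570681378245
wrist 116 1796 z [116.1 116.5 120.6]
wrist 150 10064 z [158.9 159.9 160.8]
scene 116 157 z [116.5 118.  123.5]
scene 150 381 z [155.1 160.9 163.2]
```

View pics/w2.png

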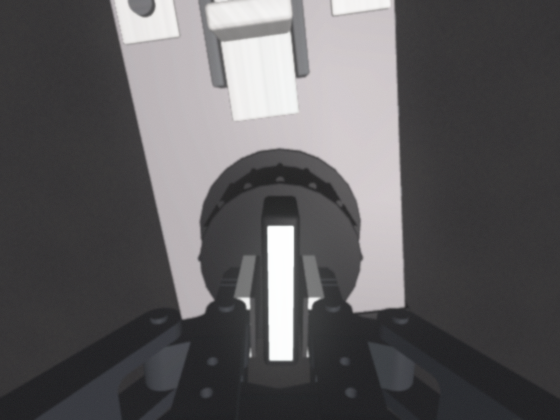

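The picture shows the wing strip at (280,290) between the fingers. The disc is now at 160 mm, down from 168.6, so the cap has dropped into the thread starts. Next I lower the fingers and turn clockwise.

Call:
apply_moves(increments="0 0 0.15 0 0 0 15.5;0 0 0.27 0 0 0 15.5;0 0 0.27 0 0 1.5 15.5;0 0 0.27 0 0 3 15.5;0 0 0.29 0 0 4.5 15.5;0 0 0.31 0 0 6 15.5;0 0 0.33 0 0 7.5 15.5;0 0 0.35 0 0 9 15.5;0 0 0.37 0 0 10.5 15.5;0 0 0.37 0 0 11 15.5")

```text
clock: 6.82
position: [567.6, -46.9, 161.7]
ee_rot: [-3.13, -0.273, 0.001]
ft_force: [0.5, -0.1, 0.2]
width: 15.4
finger_force: 0.6
```

```bash
python3 - <<'E'
from h import *
go([568.3,-46.8,161],-112);s=robot.sense();print(s['ft_force'],s['torque'],s['width'],s['finger_force'])
wing('wrist')
E
```

```text
shift [0.02 0.   0.02] turn [0.   0.   6.39] yaw now -80.0 pos [567.6 -46.9 161.7] t 6.825 j [-0.6   0.31  0.73  1.73 -0.22  1.18 -1.21]
[ 0.52904489 -0.10093312  0.17029316] [-0.00533281  0.01400453 -0.01038077] 15.354874524891196 0.6315700481354725
wrist 116 411 z [117.  121.3 125.3]
wrist 150 10772 z [156.3 157.3 158.3]
```

Call:
apply_moves(increments="0 0 0 0 0 1.5 15.5;0 0 0 0 0 3 15.5;0 0 0 0 0 4 15.5;0 0 0 0 0 5 15.5;0 0 0 0 0 5.5 15.5;0 0 0 0 0 6 15.5;0 0 0 0 0 6.3 15.5;0 0 0 0 0 6.3 15.5")

```text
clock: 7.88
position: [567.6, -46.9, 161.7]
ee_rot: [3.087, -0.581, -0.0]
ft_force: [1.0, 0.3, -2.8]
width: 15.7
finger_force: 11.8
```

```bash
python3 - <<'E'
from h import *
go([568.3,-46.8,161],-112);s=robot.sense();print(s['ft_force'],s['torque'],s['width'],s['finger_force'])
wing('wrist')
E
```

```text
shift [ 0.02 -0.01  0.02] turn [0.   0.   0.14] yaw now -111.3 pos [567.6 -46.9 161.7] t 7.875 j [-0.68  0.33  0.82  1.74 -0.26  1.19 -1.73]
[ 0.96681849  0.26540229 -2.8202948 ] [ 0.10160279 -0.21539497  0.39329943] 15.691918475681844 11.759072947315872
wrist 116 401 z [116.9 121.2 125.1]
wrist 150 10593 z [154.3 155.2 156.2]
```

The stop torque has been reached and the disc is at 155.2 mm, so the cap is home. I release it and rise.

Call:
apply_moves(increments="0 0 0 0 0 -0.3 20;0 0 0 0 0 -0.3 40;0 0 0 0 0 -0.3 40;0 0 -1 0 0 0 40;0 0 -2 0 0 0 40;0 0 -3 0 0 0.7 40;0 0 -3.6 0 0 -0.7 40;0 0 -3.6 0 0 -0.7 40;0 0 -3.6 0 0 -0.7 40")

```text
clock: 9.05
position: [567.3, -47.0, 269.1]
ee_rot: [3.103, -0.492, -0.002]
ft_force: [-0.2, 0.3, 0.6]
width: 40.2
finger_force: 0.0
```

```bash
python3 - <<'E'
from h import *
n='wrist';im,d=robot.get_image(n);P=cloud(n,d);ok=d>0;save('w3.png',im)
Q=P[ok&(np.hypot(P[...,0]-568,P[...,1]+46)<60)]
for a,b in [(178,195),(150,160)]:
    q=Q[(Q[:,2]>a)&(Q[:,2]<b)]
    if len(q)>5: print(a,len(q),cv2.minAreaRect(q[:,:2].astype(np.float32)),np.percentile(q[:,2],[5,50,95]))
q=P[ok&(P[...,2]>150)&(P[...,2]<162)&(np.hypot(P[...,0]-602,P[...,1]-54)<35)]
if len(q)>5:
    r=cv2.minAreaRect(q[:,:2].astype(np.float32));print('tab',r);go([r[0][0],r[0][1],195],-107.8)
E
```

```text
178 2089 ((567.5134887695312, -47.58033752441406), (14.008745193481445, 63.71506118774414), 75.52218627929688) [183.36024363 185.23472167 186.46150894]
150 6139 ((568.4766235351562, -47.30495834350586), (76.39116668701172, 73.46143341064453), 75.9229507446289) [153.72498836 154.93502845 156.03819435]
tab ((600.2805786132812, 51.439796447753906), (10.362776756286621, 33.8323974609375), 72.17637634277344)
shift [ 0.04 -3.46  2.46] turn [ 0.    0.02 -0.04] yaw now -108.0 pos [567.3 -47.  268.9] t 9.1 j [-0.71  0.24  0.85  1.59 -0.18  1.4  -1.73]
```

View pics/w3.png

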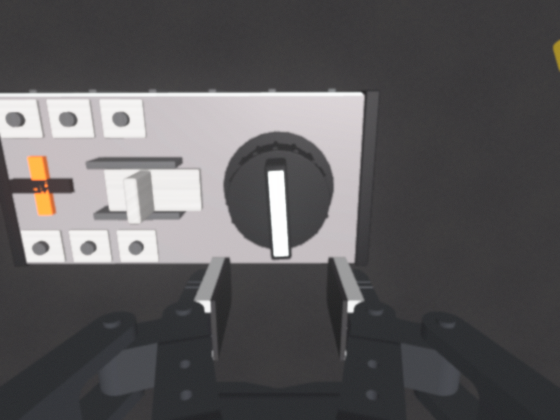

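The wing strip is at (279,210) and the tab at (139,195). The wing reads about +3° from home, so before using the bolt I'll grip it properly and check that it's against the stop.

Call:
apply_moves(increments="0 0 1.2 0 0 -0.7 40;0 0 2.4 0 0 -0.7 40;0 0 3.5 0 0 -0.7 40;0 0 3.55 0 0 -0.7 25;0 0 3.55 0 0 -0.7 14;0 0 3.55 0 0 -0.7 10;0 0 3.55 0 0 -0.7 10;0 0 3.56 0 0 -0.3 10;0 0 3.56 0 0 0 10;0 0 3.57 0 0 0.3 10", squeeze=25)

```text
clock: 10.35
position: [568.5, -46.8, 164.2]
ee_rot: [-3.096, 0.529, -0.003]
ft_force: [-2.9, 0.1, 11.9]
width: 13.4
finger_force: 44.6
```

```bash
python3 - <<'E'
from h import *
go([568.3,-46.8,161],-109);s=robot.sense();print(s['ft_force'],s['torque'],s['width'],s['finger_force'])
wing('wrist')
E
```

```text
shift [-0.01  0.    0.11] turn [-0.01 -0.02 -0.08] yaw now -109.4 pos [568.5 -46.8 164.2] t 10.35 j [-0.68  0.33  0.83  1.73 -0.26  1.19 -1.69]
[-2.88799741  0.06627691 11.87825422] [0.0744811  0.61169502 1.19275199] 13.382718061469511 44.62803687318228
wrist 116 363 z [117.2 120.9 124.7]
wrist 150 10342 z [154.1 155.  156. ]
```

Call:
apply_moves(increments="0 0 0 0 0 0 20;0 0 0 0 0 0 40;0 0 0 0 0 0 40;0 0 -1 0 0 0 40;0 0 -2 0 0 0 40;0 0 -3 0 0 0.2 40;0 0 -3 0 0 0.2 40")

```text
clock: 11.28
position: [568.7, -47.4, 254.9]
ee_rot: [-3.091, 0.556, -0.005]
ft_force: [0.2, -0.2, -0.5]
width: 39.9
finger_force: 0.0
```

```bash
python3 - <<'E'
from h import *
n='wrist';im,d=robot.get_image(n);P=cloud(n,d);ok=d>0
Q=P[ok&(np.hypot(P[...,0]-568,P[...,1]+46)<60)]
for a,b in [(178,195)]:
    q=Q[(Q[:,2]>a)&(Q[:,2]<b)]
    if len(q)>5: print(a,len(q),cv2.minAreaRect(q[:,:2].astype(np.float32)),np.percentile(q[:,2],[5,50,95]))
go([600.3,51.6,195],-107.8);go([600.3,51.6,128],-107.8)
E
```

```text
178 2334 ((567.4082641601562, -47.30718231201172), (14.03779411315918, 63.99746322631836), 74.83190155029297) [182.01924929 183.89248794 185.11852083]
shift [-0.14 -3.46  1.95] turn [-0.01 -0.01 -0.52] yaw now -110.4 pos [568.  -47.1 253.4] t 11.325 j [-0.72  0.25  0.86  1.62 -0.19  1.36 -1.76]
shift [-0.14 -3.46  4.18] turn [-0.01 -0.01 -0.52] yaw now -110.4 pos [568.  -47.1 253.4] t 11.325 j [-0.72  0.25  0.86  1.62 -0.19  1.36 -1.76]
```

Call:
apply_moves(increments="-0.05 -1.2 0 0 0 -0.5 40;-0.1 -2.4 0.3 0 0 -0.5 40;-0.14 -3.46 0.8 0 0 -0.5 40;-0.14 -3.46 1.6 0 0 -0.5 40;-0.14 -3.46 1.9 0 0 -0.5 40;-0.14 -3.46 1.9 0 0 -0.5 40;-0.14 -3.46 1.9 0 0 -0.5 40", squeeze=20)

```text
clock: 12.2
position: [600.2, 51.5, 196.6]
ee_rot: [-3.103, 0.489, -0.001]
ft_force: [-0.4, -0.3, 1.3]
width: 39.8
finger_force: 0.0
```

```bash
python3 - <<'E'
from h import *
go([600.3,51.6,130],-107.8)
E
```

```text
shift [-0.   -0.    2.22] turn [-0.01 -0.01 -0.02] yaw now -107.9 pos [600.2  51.5 196.6] t 12.2 j [-0.78  0.37  0.78  1.61 -0.27  1.27 -1.83]
```

Call:
apply_moves(increments="0 0 1 0 0 0 40;0 0 1.8 0 0 0 40;0 0 2.2 0 0 0 40;0 0 2.2 0 0 0 30;0 0 2.2 0 0 0 20;0 0 2.2 0 0 0 10;0 0 2.2 0 0 0 5;0 0 2.2 0 0 0 5;0 0 2.2 0 0 0 5")

```text
clock: 13.32
position: [600.6, 52.0, 130.9]
ee_rot: [-3.103, 0.488, -0.003]
ft_force: [-0.9, 0.9, 7.1]
width: 9.6
finger_force: 21.0
```

```bash
python3 - <<'E'
from h import *
go([600.3,51.6,130],-107.8);s=robot.sense();print(s['ft_force'],s['torque'],s['width'],s['finger_force'])
E
```

```text
shift [-0.01  0.02  0.03] turn [-0.01 -0.02 -0.01] yaw now -107.9 pos [600.6  52.  130.9] t 13.325 j [-0.75  0.43  0.75  1.68 -0.32  1.15 -1.8 ]
[-0.92890425  0.91048978  7.12335821] [ 0.1480701   0.10434762 -0.0453621 ] 9.626206925396064 21.024387180805206
```

Call:
apply_moves(increments="0 0.15 0 0 0 0 5;0 0.3 0 0 0 0 5;0 0.45 0 0 0 0 5;0 0.6 0 0 0 0 5;0 0.7 0 0 0 0 5;0 0.78 0 0 0 0 5;0 0.82 0 0 0 0 5;0 0.82 0 0 0 0 5")

```text
clock: 14.32
position: [593.6, 30.2, 131.0]
ee_rot: [-3.101, 0.485, -0.004]
ft_force: [2.5, 5.5, 4.4]
width: 9.8
finger_force: 20.8
```

```bash
python3 - <<'E'
from h import *
go([600.3,51.6,130],-107.8);s=robot.sense();print(s['ft_force'],s['torque'],s['width'],s['finger_force'])
p=s['position'][:2]-np.array([568.2,-46.8]);u=np.array([np.cos(np.radians(72.2)),np.sin(np.radians(72.2))]);print('along',p@u, 'F',s['ft_force'][:2]@u)
E
```

```text
shift [-0.   -0.75  0.03] turn [-0.04 -0.02  0.  ] yaw now -107.8 pos [593.6  30.2 131. ] t 14.325 j [-0.73  0.41  0.76  1.71 -0.31  1.14 -1.76]
[2.49090636 5.47918133 4.43224578] [ 1.07997105 -0.40499234 -0.09129311] 9.770756083616199 20.819040834903717
along 81.11346883726435 F 5.9783479714601295
```

Call:
apply_moves(increments="0 0.06 0 0 0 0 5;0 0.12 0 0 0 0 5;0 0.15 0 0 0 0 5;0 0.15 0 0 0 0 5", squeeze=30)

```text
clock: 14.82
position: [593.5, 30.1, 131.2]
ee_rot: [-3.097, 0.479, -0.007]
ft_force: [9.6, 17.7, -0.0]
width: 9.2
finger_force: 32.1
```

```bash
python3 - <<'E'
from h import *
s=robot.sense();print(s['ft_force'],s['torque'],s['width'],s['finger_force'])
p=s['position'][:2]-np.array([568.2,-46.8]);u=np.array([np.cos(np.radians(72.2)),np.sin(np.radians(72.2))]);print('along',p@u, 'F',s['ft_force'][:2]@u)
E
```

```text
[ 9.60298332 17.65817608 -0.03170358] [ 3.35467291 -1.72807948 -0.20501848] 9.16271180578426 32.09716200828552
along 80.96139720363063 F 19.74845538029265
```

The bolt didn't move under 20 N, so it's against its stop at 81 mm. I relax, open, rise and verify.

Call:
apply_moves(increments="0 -0.1 0 0 0 0 5;0 -0.12 0 0 0 0 12;0 -0.12 0 0 0 0 25;0 -0.12 0 0 0 0 30;0 -0.12 0 0 0 0 30;0 -0.12 -1 0 0 0 30;0 -0.12 -2 0 0 0 30;0 -0.12 -3 0 0 0 30;0 -0.12 -4 0 0 0 30;0 -0.12 -4 0 0 0 30")

```text
clock: 16.08
position: [593.0, 27.0, 252.0]
ee_rot: [-3.102, 0.489, -0.005]
ft_force: [0.2, -1.1, -0.1]
width: 29.9
finger_force: 0.0
```

```bash
python3 - <<'E'
from h import *
n='wrist';im,d=robot.get_image(n);P=cloud(n,d);ok=d>0;save('w4.png',im)
q=P[ok&(np.hypot(P[...,0]-568,P[...,1]+46)<45)&(P[...,2]>178)]
print(cv2.minAreaRect(q[:,:2].astype(np.float32)),np.median(q[:,2]))
q=P[ok&(P[...,2]>150)&(P[...,2]<162)&(np.hypot(P[...,0]-593,P[...,1]-30)<30)]
r=cv2.minAreaRect(q[:,:2].astype(np.float32));u=np.array([np.cos(np.radians(72.2)),np.sin(np.radians(72.2))])
print('tab',r,(np.array(r[0])-[568.2,-46.8])@u);s=robot.sense();print(s['position'],s['ft_force'])
E
```

```text
((572.54931640625, -28.463783264160156), (53.55171585083008, 63.83418655395508), 74.6680908203125) 310.72221080662206
tab ((592.3263549804688, 29.50765609741211), (9.615185737609863, 33.819732666015625), 71.58458709716797) 80.03007570500748
[592.36291599  27.21018643 250.42582576] [-0.53931898 -0.22908516 -0.86901514]
```

View pics/w4.png

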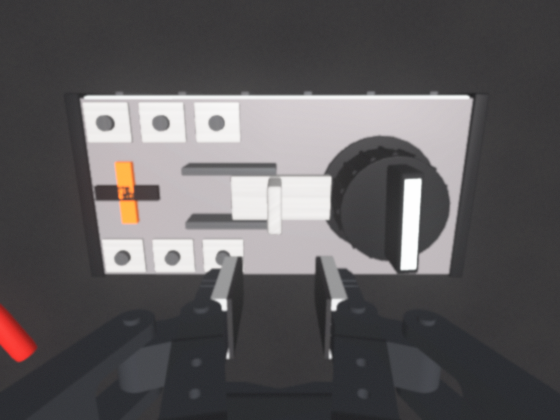

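The picture shows the bolt nose over the cap's rim at (330,197), the tab at (274,205), and the wing at (411,222) in its home direction. The gripper is clear of everything.

```bash
python3 -c "
from bench import robot
print(robot.close_job())"
```

```text
the job is handed in; nothing more can be done
None
```

The job is handed in at about 16 s: the cap dropped into its thread starts and is home against its stop, the bolt is fully closed over the rim, and the gripper is clear with the other things on the bench left alone.

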